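# Hang the vial bin on the louvered panel and slide it home under the keeper

## Task

Pick up the yellow vial bin by its black grip tab and hang it on the blue louvered panel, its rear lip hooked over the top louver, then slide it along the louver, under the red keeper, until its side rests against the rubber end stop. Be gentle: the panel's exact depth is not known, so feel for it and never press on the panel or its stand with more than about 1.8 kg of force. Leave the bin hanging level and let go, without tipping it over or disturbing the glassware and the bottle.

Things in the scene. Friction and masses are not known exactly. Their poses are not given: they have to be found in the camera images.
- bin_centre (a point): Loose yellow open bin of vials (fixed in it), about 0.25 to 0.5 kg, 100 mm deep (x) by 100 mm wide (y). Point at mid-width, mid-depth, 57.5 mm above the underside. x points to the bin's rear (lip side), z up. Rear face flat at x = +50 mm, sides at y = +-50 mm. Highest wall and lip top 12.5 mm above the point.
- bin_tab (a point): The bin's black upright grip tab, in the middle of the bin: 12 mm thick (x), 44 mm wide (y). Point on its centre line, 22 mm below its top and 35.5 mm above bin_centre. It stands 45 mm clear above lip and walls, 50 mm above the divider. Axes as bin_centre.
- bin_lip (a point): Middle of the underside of the bin's rear lip, 8.5 mm above bin_centre, at its x = +54.3 mm; axes as bin_centre. The lip is 4 mm thick and runs the full width; behind it a 4 mm thick hook points 16 mm down (inner face 8.5 mm behind the bin's rear face, outer face 12.5 mm). The slot between rear face and hook is 8.5 mm wide, 16 mm deep, open below.
- stand: Fixed stand of the blue upright louvered panel. Origin on the table; x points from the panel's front (where bins hang) to its back, y along it, z up. Foot plate 8 mm high, x -70 to +120, y -137 to +127 mm. The panel spans y -133 to +97 mm. A hanging bin has its underside 84 mm and bin_centre about 141 mm up, and sags forward about 3 degrees.
- louver_nominal (a point): Nominal middle of the top edge of the top louver (the rail), 150 mm up; axes as stand. The panel is clamped by hand: the louvers' front face lies -22 to +22 mm in x from this point, NOT measured: find it by touch. Louver 5 mm thick, 28 mm high, free behind for 23 mm down; a second one in the same plane 36 to 70 mm below its top. Pushed back or down the panel gives 1 mm per 8 N.
- keeper (a point): Middle of the underside of the red keeper tongue at the louver's +y end; axes as stand. Tongue 5 mm thick, x +-33 mm, y +-23 mm about the point, 161 mm up: 7 mm above the lip of a hanging bin, so a bin cannot be hooked on under it, only slid in along +y. Its post stands at y +13 to +23 mm from here, x -77 to +33 mm.
- stop_face (a point): Centre of the face of the black rubber end stop, at y = +100 mm in the stand's frame, looking to -y; axes as stand. 70 mm (x) by 50 mm high, gives 1 mm per 2.5 N. A bin resting against it has bin_centre 50 mm to -y of it.
- reagent_centre (a point): Loose amber reagent bottle with a blue cap, 54 mm across, 110 mm high; point at its centre, half-way up. Leave alone.
- beaker_centre (a point): Loose glass beaker, 64 mm across, 75 mm high; point at its centre, half-way up. Leave alone.
- flask_centre (a point): Loose green-glass conical flask, 72 mm across at the foot, 115 mm high; point at its centre, half-way up. Leave alone.
There are look-alikes about, which are no part of the job. Of the things shaped like the part that bears bin_centre, the yellow one is meant.

How it is judged:
By the outcome, as a careful person would: the job done as asked, in the order asked, and still so for the second after the job is handed in, with the robot touching nothing.
It also fails if it takes over 64 s, if anything falls off the work surface, if the arm or the gripper's body presses on something with over 40 N, if the wrist force passes 120 N, or if a joint passes its speed limit or range.

## Robot

A 6-joint arm with a two-finger parallel gripper is mounted at the origin on the work surface. World frame = base frame: x ahead of the robot, y to its left, z up, the work surface at z = 0. Lengths are in m, angles in rad, forces in N, time in s.
With the tool pointing down it reaches from about 0.425 to 0.95 m from the base axis. Payload 3.5 kg.
Tool frame: the origin (TCP) lies midway between the tips of the shut fingers; the grasp point (between the pads) lies 19 mm behind it (ctrl.pinch_z is the distance from the TCP to the grasp point, in m); z points along the fingers, y is the line along which they close (so a half turn about z gives the same grasp; the last joint's range is limited). The gripper opens to 85 mm and grips with 20 to 120 N. Pads are 22 mm wide; open, the fingers measure 114 mm over their backs; the gripper's body (76 mm by 85 mm) begins 54 mm behind the grasp point. The pads swing forward as they close: fully open they stand 13 mm farther back than shut.
Start: joints at [-1.416, 0.286, 1.577, -0, 1.279, -0.15], TCP at [0.203, -0.644, 0.231] pointing down, gripper open.
Joint ranges: [-2.77, 2.77], [-0.9, 2.22], [0.21, 2.48], [-1.53, 4.67], [0.24, 2.81], [-2.84, 2.84]. Speed limits (rad/s): [2.79, 2.79, 3.14, 3.14, 3.14, 3.14].

## Interface

Orientations are given as a unit quaternion [x, y, z, w].
In Python, from plant import get_state, viewer, sign_off, ctrl gives the robot as it stands. The module is installed in compiled form; this text tells all that it offers.
- The arm moves only by the shell command python3 -m handwheel 'ROWS' [FORCE]. ROWS is JSON, a list that holds one entry, the list of rows, each a list of 5 numbers: the finger opening in m, from 0 to 0.0854, then the shift along the tool's x, y, z in m, then the turn about the tool's z in degrees. In form: [[[claw, x, y, z, spin], ...]]. A call has 1 to 12 rows; each row shifts and turns the commanded pose from where the row before left it, along the tool's axes as they then stand; what a row does not reach is not made up. A row lasts 1/12 s, in which the tool goes at most 41.7 mm and 7.16 degrees, less where a joint would pass 70% of its speed; a pose out of reach is approached as far as the arm can. A call is refused whole if a number of a shift passes 0.0417 or a number of a turn 7.16, either way. A call with a gripper value outside its range is refused whole. The fingers move at their own pace and stop on an object; FORCE is the grip in N (left out, the last holds). Time passes only in rows, so rows that do not move let the fingers close. It gives the time, the measured TCP pose, the force, the opening and the grip force at its end, in the units of the state.
- get_state(): the state, without advancing time (a new reading comes with each control period).
- viewer.read_camera(name): name is "scene" or "top"; returns the picture (384x512x3 uint8, blue, green, red); there is no depth.
- viewer.camera_params(name): a dict with "fov_y" (degrees; the focal length in pixels is half the picture's height over the tangent of half this angle, whatever the lens; pixels are square), "cx", "cy" (the principal point, pixels), "k1" (the pictures are not rectified: a ray, as slopes to the right and down, at radius r is drawn at 1 + k1 r^2 times it, then the intrinsics apply), "xyz" and "attitude" of the camera in the world. Camera axes: x right, y up, looking along -z (the intrinsics and any distortion apply to the point x, -y, -z); pixel columns grow to the right and rows downward; lengths in m; the calibration is good to about 2 mm. A picture is of the moment at which its call begins. camera_params takes no time and is no camera call.
- sign_off(): hands the job in; it is judged then, once.
Trained networks look in the newest picture that a camera, given by its name, has taken for a name from the list of things; names that differ only in an ending like _2 or _b are one class to them, and where a whole thing is asked for, a point or a joint stands for the part that bears it (a point fixed in the world has none). Each returns a list of dicts, best first, with "confidence" (0 to 1); they miss things now and then, are a little off and sometimes report something else, mostly with a low value. They report only what shows in the picture. A call takes as long as a camera call. They do not tell look-alikes from the thing itself.
- viewer.look_for(camera, name): "extent" ([left, top, width, height] as shares, 0 to 1, of the picture: columns of its width, rows of its height, round what is visible of it).
- viewer.outline_of(camera, name): "mask" (384x512 bool, what is visible of it) and "extent" ([left, top, width, height] as shares, 0 to 1, of the picture: columns of its width, rows of its height, round what is visible of it).
- viewer.pinpoint(camera, name): "xy" ([column, row] as shares, 0 to 1, of the picture: columns of its width, rows of its height: a listed point, or the origin of a listed thing).
The state is a dict: "time": time; "qpos": joint angles; "dq": joint speeds; "joint_efforts": joint torques, N m; "eef_pos": TCP position; "tcp_rot": TCP orientation; "contact_force": force on the tool from outside, world axes, zero at the start; "wrist_torque": the same for the moment, N m; "opening": opening from 0.0 (shut) to 1.0 (fully open); "finger_force": force on a finger pad.
Only numpy, scipy, OpenCV 4.12 (cv2) and the standard library are available. Lean on these libraries where they do the work, as an engineer would, in place of code of your own. Each camera call takes 0.05 s, during which the arm holds its last target. There are 200 camera calls.

## Working session

There is one attempt and no reset: what is moved stays moved. The work goes in short steps, Python scripts to look and compute and a shell command to move; the robot and the scene stay as the last step left them, time stands still between calls to the robot, and variables do not carry over. Pictures are saved under pics/ and viewed, at most 10 in all, crops included, and the job is handed in when it is done.

```bash
mkdir -p pics; cat > h.py <<'E'
import numpy as np, cv2
from scipy.spatial.transform import Rotation as R
from scipy.optimize import least_squares
from plant import get_state, viewer, ctrl
def ray(cam,xy):
    p=viewer.camera_params(cam); f=192/np.tan(np.radians(p["fov_y"])/2)
    d=np.array([(xy[0]*512-p["cx"])/f,(xy[1]*384-p["cy"])/f]); u=d.copy()
    for _ in range(30): u=d/(1+p["k1"]*(u@u))
    a=np.array(p["attitude"]); M=R.from_quat(a).as_matrix() if a.size==4 else a.reshape(3,3)
    v=M@np.array([u[0],-u[1],-1]); return np.array(p["xyz"]),v/np.linalg.norm(v)
def tri(r):
    A=sum(np.eye(3)-np.outer(v,v) for o,v in r); b=sum((np.eye(3)-np.outer(v,v))@o for o,v in r)
    x=np.linalg.solve(A,b); return x,[np.linalg.norm(np.cross(x-o,v)) for o,v in r]
def atz(r,z): o,v=r; return o+v*(z-o[2])/v[2]
E
python3 - <<'E'
from h import *
ims=[]
for c in("scene","top"):
    print(c,viewer.camera_params(c)); im=viewer.read_camera(c); cv2.imwrite(f"pics/{c}0.png",im)
    for n in "bin_centre bin_tab bin_lip stand louver_nominal keeper stop_face reagent_centre beaker_centre flask_centre".split():
        print(c,n,[(round(d["confidence"],2),np.round(np.array(d["xy"])*[512,384],1).tolist()) for d in viewer.pinpoint(c,n)])
s=get_state();print(s); print(R.from_quat(s["tcp_rot"]).as_matrix().round(3), ctrl.pinch_z)
E
```

```text
scene {'fov_y': 42.3924492591039, 'cx': 254.51680284180316, 'cy': 189.6340050282145, 'k1': -0.17497473707296485, 'xyz': array([ 1.41357122, -0.34289342,  1.30639811]), 'attitude': array([0.26622681, 0.18033733, 0.54443267, 0.7747224 ])}
scene bin_centre [(0.87, [105.0, 222.9]), (0.77, [143.4, 176.7]), (0.72, [166.8, 212.4]), (0.24, [165.8, 202.4])]
scene bin_tab [(0.78, [164.3, 203.7]), (0.62, [141.6, 167.1])]
scene bin_lip [(0.87, [170.9, 223.3]), (0.87, [125.0, 216.6]), (0.71, [150.1, 185.3])]
scene stand [(0.7, [290.0, 223.8]), (0.67, [170.0, 212.4])]
scene louver_nominal [(0.83, [290.9, 196.4])]
scene keeper [(0.89, [325.9, 193.5]), (0.63, [324.0, 133.1]), (0.59, [290.7, 196.5])]
scene stop_face [(0.91, [324.6, 189.7])]
scene reagent_centre [(0.36, [167.6, 205.4])]
scene beaker_centre [(0.97, [363.2, 160.9])]
scene flask_centre [(0.61, [183.3, 259.1])]
top {'fov_y': 45.37755153817338, 'cx': 254.0602637076042, 'cy': 188.14465464356397, 'k1': -0.12429616251291958, 'xyz': array([ 0.37288921, -0.01876758,  1.50364619]), 'attitude': array([ 0.03770972, -0.04578757, -0.69933716,  0.712
[... 652 characters left out ...]
   1.27857321e+00, -1.49991572e-01]), 'dq': array([ 7.86300404e-06,  1.23735521e-03,  6.90414604e-04,  3.06709915e-04,
        1.77212844e-03, -2.51333877e-04]), 'joint_efforts': array([ 2.40221045e-03, -4.05968893e+01, -2.92943645e+01, -5.65533071e-05,
        5.15180800e-04,  3.29576579e-06]), 'eef_pos': array([ 0.20259262, -0.64387841,  0.23134477]), 'tcp_rot': array([9.88410945e-01, 1.51801853e-01, 1.95675494e-06, 2.58751918e-05]), 'contact_force': array([ 0.3976607 , -0.07584182, -0.65890891]), 'wrist_torque': array([-0.06281984,  0.00756154, -0.0100585 ]), 'finger_force': 0.0, 'opening': 0.9985111146421493}
[[ 0.954  0.3    0.   ]
 [ 0.3   -0.954 -0.   ]
 [-0.     0.    -1.   ]] 0.0187
```

View pics/scene0.png

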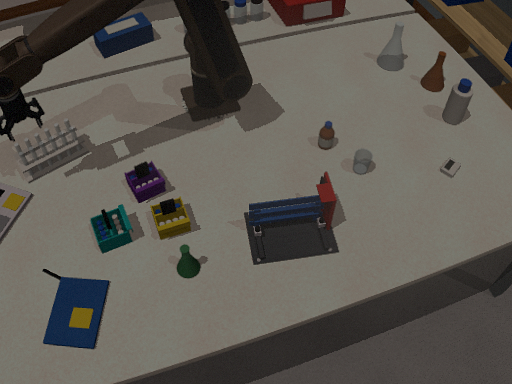

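View pics/top0.png

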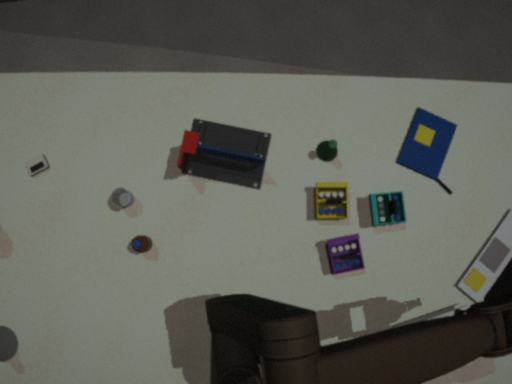

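The scene view shows the yellow bin at about (171,217), the stand at (290,225) and the red keeper at (326,195). In the top view the bin is at (332,202) and the stand at (230,153). I'll enlarge both areas.

```bash
python3 - <<'E'
from h import *
a=cv2.imread("pics/scene0.png");b=cv2.imread("pics/top0.png")
g=lambda im,x,y,w,h:cv2.convertScaleAbs(cv2.resize(im[y:y+h,x:x+w],(400,300),interpolation=cv2.INTER_CUBIC),alpha=1.8)
cv2.imwrite("pics/crops.png",np.vstack([np.hstack([g(a,130,180,80,60),g(a,235,170,120,90)]),np.hstack([g(b,295,170,80,60),g(b,165,110,120,90)])]))
px=lambda c,x,y:ray(c,(x/512,y/384))
for n,s,t in[("tab",(164.3,203.7),(331.8,202.8)),("centre",(166.8,212.4),(333.3,206.6)),("lip",(170.9,223.3),(330.4,185.3)),("louver",(290.9,196.4),(227.5,152.9)),("keeper",(325.9,193.5),(189.1,142.2)),("stop",(324.6,189.7),(189.1,161.1)),("flask",(183.3,259.1),(327.4,145.9)),("beaker",(363.2,160.9),(120.1,199.7))]:
    x,e=tri([px("scene",*s),px("top",*t)]);print(n,x.round(4),np.round(e,4))
    z={"tab":.093,"centre":.0575,"lip":.066,"louver":.15,"keeper":.161,"stop":.13}.get(n)
    if z: print("   fixed z",z,atz(px("scene",*s),z).round(4),atz(px("top",*t),z).round(4))
print("stand",atz(px("scene",290,223.8),0))
# yellow masks
for c,im in(("scene",a),("top",b)):
    for d in viewer.outline_of(c,"bin_centre"):
        m=d["mask"];print(c,d["confidence"],np.round(np.array(d["extent"])*[512,384,512,384],1),im[m].mean(0).round())
E
```

```text
tab [ 0.4985 -0.2825  0.0858] [0.0061 0.0061]
   fixed z 0.093 [ 0.5016 -0.2887  0.093 ] [ 0.4994 -0.2752  0.093 ]
centre [ 0.4929 -0.2886  0.0351] [0.002 0.002]
   fixed z 0.0575 [ 0.5098 -0.2877  0.0575] [ 0.4905 -0.2864  0.0575]
lip [ 0.557  -0.2813  0.0604] [0.0047 0.0047]
   fixed z 0.066 [ 0.5591 -0.286   0.066 ] [ 0.5574 -0.2757  0.066 ]
louver [0.6411 0.0559 0.1508] [0.0078 0.0078]
   fixed z 0.15 [0.6425 0.0638 0.15  ] [0.6385 0.0486 0.15  ]
keeper [0.6687 0.1647 0.152 ] [0.0002 0.0002]
   fixed z 0.161 [0.6745 0.1605 0.161 ] [0.6668 0.1636 0.161 ]
stop [0.6226 0.1776 0.1065] [0.0092 0.0092]
   fixed z 0.13 [0.6401 0.1765 0.13  ] [0.615  0.1657 0.13  ]
flask [ 0.6857 -0.2757  0.0533] [0.0071 0.0071]
beaker [0.5025 0.4019 0.026 ] [0.0009 0.0009]
stand [0.64171936 0.07232757 0.        ]
scene 0.86 [125.4 161.8  41.1  37.9] [45. 24. 40.]
scene 0.81 [ 89.9 204.1  42.3  49. ] [52. 52. 20.]
scene 0.68 [149.8 196.8  42.6  44.2] [20. 56. 66.]
top 0.83 [319.4 232.   44.   41.9] [66. 43. 56.]
top 0.81 [313.9 186.   32.3  34.6] [41. 70. 74.]
top 0.64 [374.6 191.8  29.1  32.5] [54. 54. 29.]
```

View pics/crops.png

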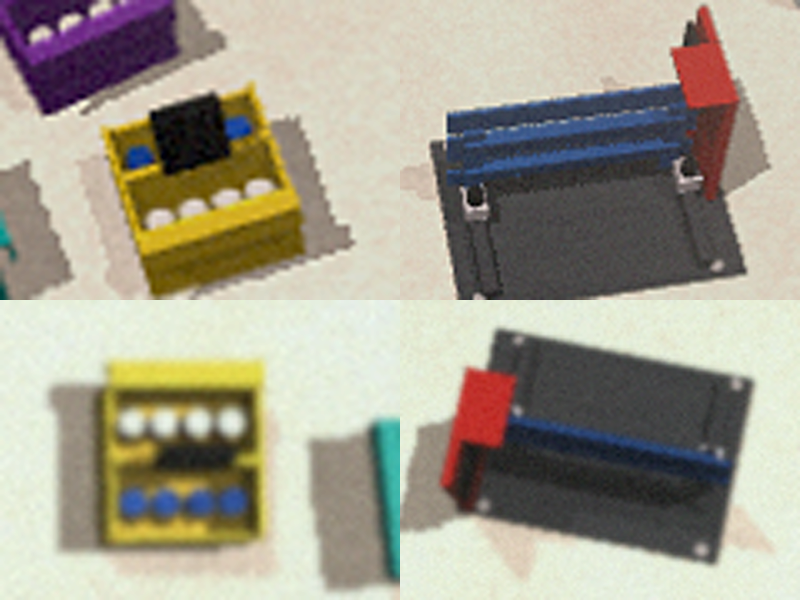

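The crops show the bin's lip on the far side (+x), with the black tab at scene ≈(168,206) and top ≈(334,201). The stand's keeper is at its +y end, and its louver runs in the top view from about (198,147) to (264,162). Next I'll fit planar poses to corner features in both views.

```bash
cat > fit.py <<'E'
from h import *
def proj(c,P):
    p=viewer.camera_params(c); f=192/np.tan(np.radians(p["fov_y"])/2)
    q=R.from_quat(p["attitude"]).inv().apply(np.atleast_2d(P)-p["xyz"]); u=q[:,:2]/-q[:,2:]*[1,-1]
    return u*(1+p["k1"]*(u**2).sum(1,keepdims=True))*f+[p["cx"],p["cy"]]
def place(t,P): return R.from_euler("z",t[2]).apply(P)+[t[0],t[1],0]
def fit(obs,t0):
    f=lambda t:np.concatenate([(proj(c,place(t,np.array(P)/1e3))[0]-u) for c,P,u in obs])
    return least_squares(f,t0,loss="soft_l1"),f
E
cat > f1.py <<'E'
from fit import *
a=cv2.imread("pics/scene0.png");b=cv2.imread("pics/top0.png")
def sub(im,u):
    g=cv2.GaussianBlur(cv2.cvtColor(im,cv2.COLOR_BGR2GRAY),(3,3),0)
    r=cv2.cornerSubPix(g,np.float32([[u]]),(3,3),(-1,-1),(3,30,.01))[0,0]; return r if np.hypot(*(r-u))<3 else np.array(u)
T=lambda x,y:(165+(x-400)/3.333,110+(y-300)/3.333); S=lambda x,y:(235+(x-400)/3.333,170+y/3.333)
st=[("top",(120,127,8),T(497,330)),("top",(120,-137,8),T(753,378)),("top",(-70,-137,8),T(716,562)),
 ("scene",(120,-137,8),(252.,261.)),("scene",(120,127,8),(337.,244.)),("scene",(-70,-137,8),S(430,142))]
st=[(c,P,sub(a if c=="scene" else b,u)) for c,P,u in st]
r,f=fit(st,[.64,.06,-.2]); print("stand",r.x.round(4),np.degrees(r.x[2]).round(2));print(f(r.x).reshape(-1,2).round(1).tolist())
B=lambda x,y:(295+x/5,170+(y-300)/5); C=lambda x,y:(130+x/5,180+y/5)
bn=[("top",(62.5,50,70),B(108,361)),("top",(62.5,-50,70),B(263,360)),("top",(0,22,115),B(156,457)),("top",(0,-22,115),B(232,453)),
 ("scene",(0,-22,115),C(150,105)),("scene",(0,22,115),C(219,95))]
r2,f2=fit(bn,[.5,-.28,0]); print("bin",r2.x.round(4),np.degrees(r2.x[2]).round(2));print(f2(r2.x).reshape(-1,2).round(1).tolist())
# panel depth: top louver at z .15 for given offset
V=[]
for im,c in((a,"scene"),(b,"top")):
    o=cv2.convertScaleAbs(cv2.resize(im,None,fx=4,fy=4,interpolation=cv2.INTER_CUBIC),alpha=1.8)
    def line(t,P,col):
        q=proj(c,place(t,np.array(P)/1e3)); cv2.polylines(o,[np.int32((q+.5)*4)],True,col,1)
    line(r.x,[(120,127,8),(120,-137,8),(-70,-137,8),(-70,127,8)],(0,255,0))
    for d,col in((-15,(255,255,0)),(0,(255,255,255)),(15,(0,255,255))): line(r.x,[(d,-133,150),(d,97,150)],col)
    line(r2.x,[(62.5,50,70),(62.5,-50,70),(-50,-50,70),(-50,50,70)],(0,255,0)); line(r2.x,[(0,22,115),(0,-22,115),(0,-22,75),(0,22,75)],(0,0,255))
    x,y=(145,175) if c=="scene" else (175,110); V.append(o[y*4:y*4+380,x*4:x*4+800])
cv2.imwrite("pics/ov.png",cv2.resize(np.vstack(V),(630,600)))
E
python3 f1.py
```

```text
stand [ 0.6404  0.0698 -0.1806] -10.35
[[-0.2, 0.4], [0.1, 0.6], [0.7, 0.0], [0.8, 0.5], [1.0, 4.8], [-0.6, -2.0]]
bin [ 0.5046 -0.2787 -0.0073] -0.42
[[-0.6, -0.5], [-0.3, 0.6], [0.9, -1.1], [-0.0, 0.1], [-0.4, 0.2], [0.0, -1.7]]
```

View pics/ov.png

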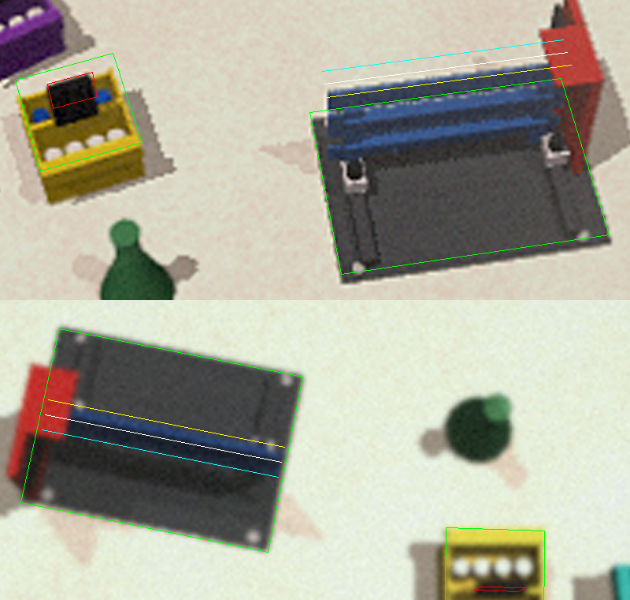

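```bash
python3 -m handwheel '[[[0.085,0,0,0,-6.55],[0.085,0,0,0,-6.55],[0.085,0,0,0,-6.55],[0.085,0,0,0,-6.55],[0.085,0,0,0,-6.55],[0.085,0,0,0,-6.55],[0.085,0,0,0,-6.55],[0.085,0,0,0,-6.55],[0.085,0,0,0,-6.55],[0.085,0,0,0,-6.55],[0.085,0,0,0,-6.55]]]' 40
python3 -m handwheel '[[[0.085,0.03,0.025,0,0],[0.085,0.03,0.025,0,0],[0.085,0.03,0.025,0,0],[0.085,0.03,0.025,0,0],[0.085,0.03,0.025,0,0],[0.085,0.03,0.025,0,0],[0.085,0.03,0.025,0,0],[0.085,0.03,0.025,0,0],[0.085,0.03,0.025,0,0],[0.085,0.03,0.025,0,0],[0.085,0.03,0.025,0,0],[0.085,0.03,0.025,0,0]]]'
python3 - <<'E'
from h import *
s=get_state();M=R.from_quat(s["tcp_rot"]).as_matrix();print(s["time"],s["eef_pos"],M.round(3).tolist(),s["qpos"].round(3))
print("to go (tool)",M.T@(np.array([.5046,-.284,.077])-s["eef_pos"]))
E
```

```text
time: 2.12
eef_pos: [0.2026, -0.6438, 0.2313]
tcp_rot: [0.708, 0.706, 0.0, -0.0]
contact_force: [0.1, -0.1, 0.6]
opening: 0.993
finger_force: 0.0
time: 3.12
eef_pos: [0.5066, -0.2848, 0.2317]
tcp_rot: [0.71, 0.704, 0.0, 0.0]
contact_force: [1.1, -1.2, 0.1]
opening: 0.993
finger_force: 0.0
3.1167 [ 0.50664341 -0.28476853  0.23166817] [[0.009, 1.0, 0.001], [1.0, -0.009, -0.0], [-0.0, 0.001, -1.0]] [-0.687  0.081  1.812  0.     1.248 -0.678]
to go (tool) [ 0.00081586 -0.00213508  0.15466669]
```

```bash
python3 -m handwheel '[[[0.085,0.001,-0.002,0.03,0],[0.085,0,0,0.03,0],[0.085,0,0,0.03,0],[0.085,0,0,0.03,0],[0.085,0,0,0.02,0],[0.085,0,0,0.01,0],[0.085,0,0,0.004,0],[0.085,0,0,0,0]]]'
python3 -m handwheel '[[[0.0,0,0,0,0],[0.0,0,0,0,0],[0.0,0,0,0,0],[0.0,0,0,0,0],[0.0,0,0,0,0],[0.0,0,0,0,0],[0.0,0,0,0,0],[0.0,0,0,0,0]]]' 60
python3 - <<'E'
from h import *
a=viewer.read_camera("scene");b=viewer.read_camera("top")
g=lambda im,x,y,w,h:cv2.convertScaleAbs(cv2.resize(im[y:y+h,x:x+w],(400,300),interpolation=cv2.INTER_CUBIC),alpha=1.8)
cv2.imwrite("pics/grasp.png",np.hstack([g(a,120,150,100,75),g(b,280,160,100,75)]))
s=get_state();print(s["time"],s["eef_pos"],s["contact_force"],s["opening"],s["finger_force"])
E
```

```text
time: 3.78
eef_pos: [0.5036, -0.2854, 0.077]
tcp_rot: [0.71, 0.704, -0.0, -0.0]
contact_force: [0.1, 0.1, -0.3]
opening: 0.996
finger_force: 0.0
time: 4.45
eef_pos: [0.5031, -0.285, 0.0768]
tcp_rot: [0.71, 0.704, -0.0, -0.001]
contact_force: [-0.3, -0.2, -0.7]
opening: 0.129
finger_force: 61.8
4.55 [ 0.50318361 -0.28505879  0.07691381] [0.66501046 1.25644974 0.53401238] 0.13328926973217375 61.719603538513184
```

View pics/grasp.png

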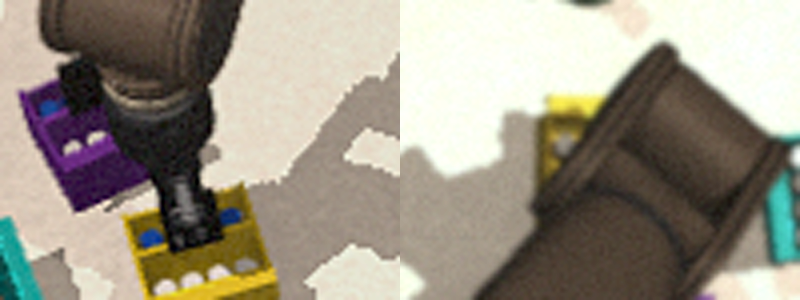

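The fingers close on the black tab (crop ≈(195,225)) with the opening at about 11.5 mm, so the grasp is good. I'll lift and carry the bin to a spot in front of the louver.

```bash
python3 -m handwheel '[[[0,0,0,-0.003,0],[0,0,0,-0.008,0],[0,0,0,-0.015,0],[0,0,0,-0.02,0],[0,0,0,-0.02,0],[0,0,0,-0.02,0],[0,0,0,-0.02,0],[0,0,0,-0.012,0],[0,0,0,-0.005,0],[0,0,0,0,0],[0,0,0,0,0]]]'
python3 -m handwheel '[[[0,0.01,0.001,0,0],[0,0.02,0.002,0,0],[0,0.032,0.003,0,0],[0,0.035,0.004,0,0],[0,0.035,0.004,0,0],[0,0.035,0.004,0,0],[0,0.035,0.004,0,0],[0,0.035,0.004,0,0],[0,0.035,0.004,0,0],[0,0.034,0.004,0,0],[0,0.025,0.003,0,0],[0,0.015,0.001,0,0]]]'
python3 -m handwheel '[[[0,0,0,0,2],[0,0,0,0,3],[0,0,0,0,3],[0,0,0,0,1.8],[0,0,0,0,0],[0,0,0,0,0],[0,0,0,0,0]]]'
cat > rel.py <<'E'
from h import *
s=get_state();M=R.from_quat(s["tcp_rot"]).as_matrix();th=np.radians(-10.35);U=np.array([[np.cos(th),np.sin(th)],[-np.sin(th),np.cos(th)]])
p=U@(s["eef_pos"][:2]-[.6404,.0698])
print("t",s["time"],"stand xy mm",(p*1e3).round(2),"z",round(s["eef_pos"][2]*1e3,2),"yaw tool x",np.degrees(np.arctan2(M[1,0],M[0,0])).round(2),"F stand",(U@s["contact_force"][:2]).round(2),s["contact_force"][2].round(2),"tq",s["wrist_torque"].round(2),s["opening"].round(3))
E
python3 rel.py
```

```text
time: 5.47
eef_pos: [0.5032, -0.2851, 0.1995]
tcp_rot: [0.71, 0.704, -0.0, -0.001]
contact_force: [-0.1, 0.1, -3.0]
opening: 0.134
finger_force: 61.5
time: 6.47
eef_pos: [0.5433, 0.0639, 0.1986]
tcp_rot: [0.709, 0.705, -0.001, -0.002]
contact_force: [-0.3, -0.1, -1.7]
opening: 0.132
finger_force: 61.4
time: 7.05
eef_pos: [0.544, 0.0606, 0.1994]
tcp_rot: [0.767, 0.641, -0.001, -0.001]
contact_force: [0.1, -0.3, -3.5]
opening: 0.133
finger_force: 61.4Traceback (most recent call last):
  File "rel.py", line 4, in <module>
    print("t",s["time"],"stand xy mm",(p*1e3).round(2),"z",round(s["eef_pos"][2]*1e3,2),"yaw tool x",np.degrees(np.arctan2(M[1,0],M[0,0])).round(2),"F stand",(U@s["contact_force"][:2]).round(2),s["contact_force"][2].round(2),"tq",s["wrist_torque"].round(2),s["opening"].round(3))
                                                                                                                                                                                                                                                                 ^^^^^^^^^^^^^^^^^^
AttributeError: 'float' object has no attribute 'round'
```

```bash
sed -i 's/,s\["opening"\].round(3)//' rel.py; python3 rel.py; python3 - <<'E'
from h import *
a=viewer.read_camera("scene");b=viewer.read_camera("top")
g=lambda im,x,y,w,h:cv2.convertScaleAbs(cv2.resize(im[y:y+h,x:x+w],(400,400),interpolation=cv2.INTER_CUBIC),alpha=1.8)
cv2.imwrite("pics/stage.png",np.hstack([g(a,240,130,110,110),g(b,170,100,110,110)]))
E
```

```text
t 7.05 stand xy mm [-93.22 -26.41] z 199.41 yaw tool x 79.77 F stand [ 0.18 -0.24] -3.51 tq [-0.07  0.03 -0.03]
```

View pics/stage.png

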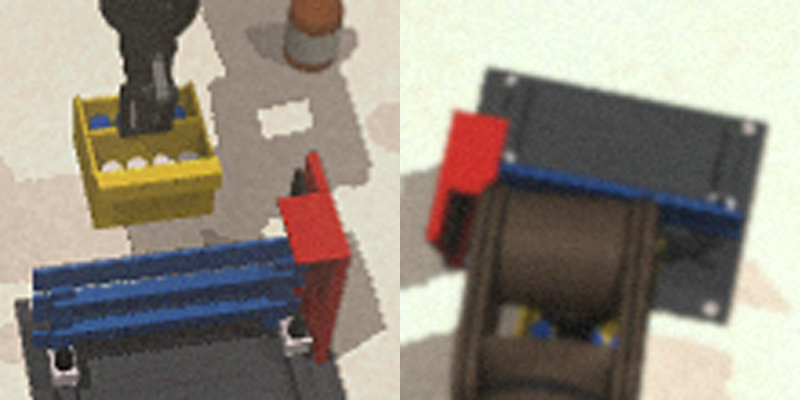

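The bin is held level in front of the louver, clear of the keeper, with the bottle and beaker untouched. I'll lower it to probing height and feel forward in small steps guarded by the force reading.

```bash
cat > chk.py <<'E'
import sys; exec(open("rel.py").read())
f=[*(U@s["contact_force"][:2]),s["contact_force"][2]]; i=int(sys.argv[1]); lim=float(sys.argv[2]); base=float(sys.argv[3]) if len(sys.argv)>3 else 0
sys.exit(abs(f[i]-base)>lim)
E
python3 -m handwheel '[[[0,0,0,0.01,0],[0,0,0.002,0.01,0],[0,0,0.005,0.01,0],[0,0,0.005,0,0],[0,0,0.004,0,0],[0,0,0.002,0,0],[0,0,0.001,0,0],[0,0,0.001,0,0],[0,0,0,0,0],[0,0,0,0,0]]]' >/dev/null; python3 chk.py 0 2.5 &&
python3 -m handwheel '[[[0,0,0.001,0,0],[0,0,0.001,0,0],[0,0,0,0,0]]]' >/dev/null && python3 chk.py 0 2 &&
python3 -m handwheel '[[[0,0,0.001,0,0],[0,0,0.001,0,0],[0,0,0,0,0]]]' >/dev/null && python3 chk.py 0 2 &&
python3 -m handwheel '[[[0,0,0.001,0,0],[0,0,0.001,0,0],[0,0,0,0,0]]]' >/dev/null && python3 chk.py 0 2 &&
python3 -m handwheel '[[[0,0,0.001,0,0],[0,0,0.001,0,0],[0,0,0,0,0]]]' >/dev/null && python3 chk.py 0 2 &&
python3 -m handwheel '[[[0,0,0.001,0,0],[0,0,0.001,0,0],[0,0,0,0,0]]]' >/dev/null && python3 chk.py 0 2 &&
python3 -m handwheel '[[[0,0,0.001,0,0],[0,0,0.001,0,0],[0,0,0,0,0]]]' >/dev/null && python3 chk.py 0 2
```

```text
t 7.9833 stand xy mm [-72.41 -26.55] z 170.69 yaw tool x 79.72 F stand [-0.41  0.69] -1.99 tq [0.02 0.04 0.01]False
```

```bash
sed -i 's/sys.exit(abs(f\[i\]-base)>lim)/sys.exit(int(abs(f[i]-base)>lim))/' chk.py
python3 -m handwheel '[[[0,0,0.001,0,0],[0,0,0.001,0,0],[0,0,0,0,0]]]' >/dev/null && python3 chk.py 0 2 &&
python3 -m handwheel '[[[0,0,0.001,0,0],[0,0,0.001,0,0],[0,0,0,0,0]]]' >/dev/null && python3 chk.py 0 2 &&
python3 -m handwheel '[[[0,0,0.001,0,0],[0,0,0.001,0,0],[0,0,0,0,0]]]' >/dev/null && python3 chk.py 0 2 &&
python3 -m handwheel '[[[0,0,0.001,0,0],[0,0,0.001,0,0],[0,0,0,0,0]]]' >/dev/null && python3 chk.py 0 2 &&
python3 -m handwheel '[[[0,0,0.001,0,0],[0,0,0.001,0,0],[0,0,0,0,0]]]' >/dev/null && python3 chk.py 0 2 &&
python3 -m handwheel '[[[0,0,0.001,0,0],[0,0,0.001,0,0],[0,0,0,0,0]]]' >/dev/null && python3 chk.py 0 2 &&
python3 -m handwheel '[[[0,0,0.001,0,0],[0,0,0.001,0,0],[0,0,0,0,0]]]' >/dev/null && python3 chk.py 0 2 &&
python3 -m handwheel '[[[0,0,0.001,0,0],[0,0,0.001,0,0],[0,0,0,0,0]]]' >/dev/null && python3 chk.py 0 2 &&
python3 -m handwheel '[[[0,0,0.001,0,0],[0,0,0.001,0,0],[0,0,0,0,0]]]' >/dev/null && python3 chk.py 0 2 &&
python3 -m handwheel '[[[0,0,0.001,0,0],[0,0,0.001,0,0],[0,0,0,0,0]]]' >/dev/null && python3 chk.py 0 2
```

```text
t 8.2333 stand xy mm [-70.38 -26.55] z 170.48 yaw tool x 79.71 F stand [-0.37 -0.27] -1.57 tq [ 0.02  0.04 -0.03]
t 8.4833 stand xy mm [-68.34 -26.56] z 170.36 yaw tool x 79.71 F stand [-1.19  0.21] -2.63 tq [-0.02  0.1  -0.04]
t 8.7333 stand xy mm [-66.35 -26.58] z 170.35 yaw tool x 79.71 F stand [ 0.15 -0.43] -2.14 tq [-0.05  0.03  0.03]
t 8.9833 stand xy mm [-64.33 -26.6 ] z 170.38 yaw tool x 79.71 F stand [-0.14 -0.81] -3.07 tq [-0.01 -0.01  0.01]
t 9.2333 stand xy mm [-62.33 -26.6 ] z 170.38 yaw tool x 79.71 F stand [ 0.3  -0.12] -2.13 tq [-0.02  0.01 -0.02]
t 9.4833 stand xy mm [-60.35 -26.59] z 170.35 yaw tool x 79.71 F stand [-0.45 -0.16] -2.09 tq [0.   0.03 0.01]
t 9.7333 stand xy mm [-58.34 -26.56] z 170.36 yaw tool x 79.71 F stand [ 0.47 -0.11] -2.56 tq [-0.03  0.01  0.  ]
t 9.9833 stand xy mm [-56.32 -26.6 ] z 170.36 yaw tool x 79.71 F stand [-0.34  1.12] -2.12 tq [-0.05  0.02 -0.06]
t 10.2333 stand xy mm [-54.85 -26.53] z 170.16 yaw tool x 79.7 F stand [-1.36 -0.41] -2.82 tq [ 0.03  0.24 -0.08]
t 10.4833 stand xy mm [-53.91 -26.36] z 169.77 yaw tool x 79.69 F stand [-6.29  0.76] -0.42 tq [ 0.2   0.91 -0.17]
```

Contact came at about −55.1 mm (TCP, stand x). I'll back off, lift, advance 10.8 mm past contact and lower over the louver.

```bash

python3 -m handwheel '[[[0,0,-0.003,0,0],[0,0,-0.002,0,0],[0,0,0,-0.005,0],[0,0,0,-0.007,0],[0,0,0,-0.003,0],[0,0,0,0,0],[0,0,0,0,0]]]' >/dev/null && python3 chk.py 0 2 &&
python3 -m handwheel '[[[0,0,0.002,0,0],[0,0,0.004,0,0],[0,0,0.004,0,0],[0,0,0.002,0,0],[0,0,0.001,0,0],[0,0,0,0,0],[0,0,0,0,0],[0,0,0,0,0]]]' >/dev/null && python3 chk.py 0 2 &&
python3 -m handwheel '[[[0,0,0,0.003,0],[0,0,0,0.003,0],[0,0,0,0,0],[0,0,0,0,0]]]' >/dev/null && python3 chk.py 0 2
```

```text
t 11.0667 stand xy mm [-56.92 -26.57] z 186.25 yaw tool x 79.71 F stand [-0.38 -0.27] -2.85 tq [-0.    0.05  0.01]
t 11.7333 stand xy mm [-44.65 -26.56] z 185.19 yaw tool x 79.71 F stand [ 0.83 -0.29] -3.61 tq [-0.02 -0.01  0.01]
t 12.0667 stand xy mm [-44.93 -26.58] z 178.77 yaw tool x 79.71 F stand [ 0.14 -0.54] -2.67 tq [-0.03  0.05  0.06]
```

```bash

python3 -m handwheel '[[[0,0,0.0005,0.001,0],[0,0,0,0.001,0],[0,0,0,0,0]]]' >/dev/null && python3 chk.py 2 2.2 -2.6 &&
python3 -m handwheel '[[[0,0,0,0.001,0],[0,0,0,0.001,0],[0,0,0,0,0]]]' >/dev/null && python3 chk.py 2 2.2 -2.6 &&
python3 -m handwheel '[[[0,0,0,0.001,0],[0,0,0,0.001,0],[0,0,0,0,0]]]' >/dev/null && python3 chk.py 2 2.2 -2.6 &&
python3 -m handwheel '[[[0,0,0,0.002,0],[0,0,0,0.001,0],[0,0,0,0,0]]]' >/dev/null && python3 chk.py 2 2.2 -2.6 &&
python3 -m handwheel '[[[0,0,0,0.002,0],[0,0,0,0.001,0],[0,0,0,0,0]]]' >/dev/null && python3 chk.py 2 2.2 -2.6 &&
python3 -m handwheel '[[[0,0,0,0.002,0],[0,0,0,0.001,0],[0,0,0,0,0]]]' >/dev/null && python3 chk.py 2 2.2 -2.6 &&
python3 -m handwheel '[[[0,0,0,0.001,0],[0,0,0,0,0]]]' >/dev/null && python3 chk.py 2 2.2 -2.6 &&
python3 -m handwheel '[[[0,0,0,0.001,0],[0,0,0,0,0]]]' >/dev/null && python3 chk.py 2 2.2 -2.6 &&
python3 -m handwheel '[[[0,0,0,0.001,0],[0,0,0,0,0]]]' >/dev/null && python3 chk.py 2 2.2 -2.6 &&
python3 -m handwheel '[[[0,0,0,0.001,0],[0,0,0,0,0]]]' >/dev/null && python3 chk.py 2 2.2 -2.6
```

```text
t 12.3167 stand xy mm [-44.08 -26.57] z 177.15 yaw tool x 79.71 F stand [ 0.1  -0.22] -2.56 tq [ 0.01  0.01 -0.02]
t 12.5667 stand xy mm [-44.17 -26.55] z 175.05 yaw tool x 79.71 F stand [-0.2   0.83] -2.62 tq [-0.05 -0.    0.  ]
t 12.8167 stand xy mm [-44.19 -26.56] z 173.04 yaw tool x 79.71 F stand [-0.3  -0.25] -3.31 tq [-0.02  0.05 -0.03]
t 13.0667 stand xy mm [-44.29 -26.58] z 169.9 yaw tool x 79.71 F stand [-0.25  0.65] -2.77 tq [ 0.03  0.01 -0.05]
t 13.3167 stand xy mm [-44.28 -26.57] z 166.88 yaw tool x 79.71 F stand [ 0.82 -0.01] -3.6 tq [0.   0.06 0.04]
t 13.5667 stand xy mm [-44.28 -26.58] z 163.89 yaw tool x 79.72 F stand [-0.    0.26] -2.81 tq [ 0.    0.02 -0.01]
t 13.7333 stand xy mm [-44.13 -26.56] z 163.12 yaw tool x 79.71 F stand [-0.59 -0.14] -3.01 tq [-0.02  0.01 -0.03]
t 13.9 stand xy mm [-44.11 -26.57] z 162.14 yaw tool x 79.71 F stand [-0.39  0.2 ] -2.62 tq [ 0.01  0.01 -0.03]
t 14.0667 stand xy mm [-44.13 -26.54] z 161.16 yaw tool x 79.72 F stand [-0.08 -0.45] -2.48 tq [0.02 0.01 0.01]
t 14.2333 stand xy mm [-43.84 -26.55] z 160.52 yaw tool x 79.72 F stand [0.84 0.43] -2.33 tq [-0.05 -0.05 -0.01]
```

```bash

python3 -m handwheel '[[[0,0,0,0.0005,0],[0,0,0,0,0],[0,0,0,0,0]]]' >/dev/null && python3 chk.py 2 1.5 -2.8 &&
python3 -m handwheel '[[[0,0,0,0.0005,0],[0,0,0,0,0],[0,0,0,0,0]]]' >/dev/null && python3 chk.py 2 1.5 -2.8 &&
python3 -m handwheel '[[[0,0,0,0.0005,0],[0,0,0,0,0],[0,0,0,0,0]]]' >/dev/null && python3 chk.py 2 1.5 -2.8 &&
python3 -m handwheel '[[[0,0,0,0.0005,0],[0,0,0,0,0],[0,0,0,0,0]]]' >/dev/null && python3 chk.py 2 1.5 -2.8 &&
python3 -m handwheel '[[[0,0,0,0.0005,0],[0,0,0,0,0],[0,0,0,0,0]]]' >/dev/null && python3 chk.py 2 1.5 -2.8 &&
python3 -m handwheel '[[[0,0,0,0.0005,0],[0,0,0,0,0],[0,0,0,0,0]]]' >/dev/null && python3 chk.py 2 1.5 -2.8
```

```text
t 14.4833 stand xy mm [-43.7  -26.53] z 160.33 yaw tool x 79.72 F stand [-0.14 -0.13] -0.15 tq [-0.09 -0.05  0.01]
```

```bash

python3 -m handwheel '[[[0,0.002,0,0,0],[0,0.003,0,0,0],[0,0.003,0,0,0],[0,0.002,0,0,0],[0,0,0,0,0]]]' >/dev/null && python3 chk.py 1 3 &&
python3 -m handwheel '[[[0,0.002,0,0,0],[0,0.003,0,0,0],[0,0.003,0,0,0],[0,0.002,0,0,0],[0,0,0,0,0]]]' >/dev/null && python3 chk.py 1 3 &&
python3 -m handwheel '[[[0,0.002,0,0,0],[0,0.003,0,0,0],[0,0.003,0,0,0],[0,0.002,0,0,0],[0,0,0,0,0]]]' >/dev/null && python3 chk.py 1 3
```

```text
t 14.9 stand xy mm [-43.75 -16.17] z 160.16 yaw tool x 79.74 F stand [ 0.47 -1.8 ] 0.63 tq [-0.34 -0.18 -0.06]
t 15.3167 stand xy mm [-43.9   -6.06] z 160.09 yaw tool x 79.74 F stand [-0.2  -2.14] 0.81 tq [-0.43 -0.18 -0.08]
t 15.7333 stand xy mm [-43.99   3.95] z 159.98 yaw tool x 79.74 F stand [ 0.47 -0.72] 1.92 tq [-0.53 -0.18 -0.03]
```

```bash

python3 -m handwheel '[[[0,0.002,0,-0.0003,0],[0,0.003,0,0,0],[0,0.003,0,0,0],[0,0.002,0,0,0],[0,0,0,0,0]]]' >/dev/null && python3 chk.py 1 3.5 &&
python3 -m handwheel '[[[0,0.002,0,0,0],[0,0.003,0,0,0],[0,0.003,0,0,0],[0,0.002,0,0,0],[0,0,0,0,0]]]' >/dev/null && python3 chk.py 1 3.5 &&
python3 -m handwheel '[[[0,0.002,0,0,0],[0,0.003,0,0,0],[0,0.002,0,0,0],[0,0.001,0,0,0],[0,0,0,0,0]]]' >/dev/null && python3 chk.py 1 3.5 &&
python3 -m handwheel '[[[0,0.001,0,0,0],[0,0.001,0,0,0],[0,0,0,0,0]]]' >/dev/null && python3 chk.py 1 3.5 &&
python3 -m handwheel '[[[0,0.001,0,0,0],[0,0.001,0,0,0],[0,0,0,0,0]]]' >/dev/null && python3 chk.py 1 3.5 &&
python3 -m handwheel '[[[0,0.001,0,0,0],[0,0.001,0,0,0],[0,0,0,0,0]]]' >/dev/null && python3 chk.py 1 3.5 &&
python3 -m handwheel '[[[0,0.001,0,0,0],[0,0.001,0,0,0],[0,0,0,0,0]]]' >/dev/null && python3 chk.py 1 3.5 &&
python3 -m handwheel '[[[0,0.001,0,0,0],[0,0.001,0,0,0],[0,0,0,0,0]]]' >/dev/null && python3 chk.py 1 3.5
```

```text
t 16.15 stand xy mm [-44.2   14.07] z 160.07 yaw tool x 79.74 F stand [ 0.09 -0.7 ] 1.38 tq [-0.42 -0.16 -0.08]
t 16.5667 stand xy mm [-44.19  24.04] z 160.07 yaw tool x 79.74 F stand [ 0.25 -1.09] 1.4 tq [-0.48 -0.17 -0.06]
t 16.9833 stand xy mm [-44.16  31.84] z 160.1 yaw tool x 79.73 F stand [ 0.53 -1.28] 0.82 tq [-0.46 -0.12 -0.1 ]
t 17.2333 stand xy mm [-44.14  33.56] z 160.1 yaw tool x 79.71 F stand [ 0.48 -2.01] 0.33 tq [-0.61 -0.05 -0.11]
t 17.4833 stand xy mm [-44.13  35.62] z 160.15 yaw tool x 79.72 F stand [ 0.45 -2.57] 0.95 tq [-0.57 -0.16 -0.12]
t 17.7333 stand xy mm [-44.12  37.64] z 160.11 yaw tool x 79.72 F stand [-0.48 -1.94] 1.09 tq [-0.54 -0.15 -0.07]
t 17.9833 stand xy mm [-44.13  39.65] z 160.13 yaw tool x 79.72 F stand [-0.13 -2.38] 1.06 tq [-0.57 -0.12 -0.09]
t 18.2333 stand xy mm [-44.15  41.66] z 160.11 yaw tool x 79.72 F stand [ 0.06 -2.52] 0.63 tq [-0.54 -0.08 -0.11]
```

```bash

python3 -m handwheel '[[[0,0.001,0,0,0],[0,0.0005,0,0,0],[0,0,0,0,0]]]' >/dev/null && python3 chk.py 1 4.2 &&
python3 -m handwheel '[[[0,0.001,0,0,0],[0,0.0005,0,0,0],[0,0,0,0,0]]]' >/dev/null && python3 chk.py 1 4.2 &&
python3 -m handwheel '[[[0,0.001,0,0,0],[0,0.0005,0,0,0],[0,0,0,0,0]]]' >/dev/null && python3 chk.py 1 4.2 &&
python3 -m handwheel '[[[0,0.001,0,0,0],[0,0.0005,0,0,0],[0,0,0,0,0]]]' >/dev/null && python3 chk.py 1 4.2 &&
python3 -m handwheel '[[[0,0.001,0,0,0],[0,0.0005,0,0,0],[0,0,0,0,0]]]' >/dev/null && python3 chk.py 1 4.2 &&
python3 -m handwheel '[[[0,0.001,0,0,0],[0,0.0005,0,0,0],[0,0,0,0,0]]]' >/dev/null && python3 chk.py 1 4.2
```

```text
t 18.4833 stand xy mm [-44.13  43.11] z 160.13 yaw tool x 79.72 F stand [-0.44 -2.24] 0.27 tq [-0.53 -0.07 -0.1 ]
t 18.7333 stand xy mm [-44.14  44.58] z 160.13 yaw tool x 79.72 F stand [-0.65 -1.27] 0.25 tq [-0.57 -0.09 -0.08]
t 18.9833 stand xy mm [-44.14  46.11] z 160.11 yaw tool x 79.72 F stand [-0.55 -2.11] 0.53 tq [-0.63 -0.1  -0.14]
t 19.2333 stand xy mm [-44.13  47.34] z 160.16 yaw tool x 79.72 F stand [-0.96 -2.74] 2.06 tq [-0.74 -0.05 -0.11]
t 19.4833 stand xy mm [-44.18  48.44] z 160.19 yaw tool x 79.71 F stand [-0.88 -4.54] 2.01 tq [-1.02  0.1  -0.23]
```

```bash
cat > snap.py <<'E'
import sys; from h import *
a=viewer.read_camera("scene");b=viewer.read_camera("top")
g=lambda im,x,y,w,h:cv2.convertScaleAbs(cv2.resize(im[y:y+h,x:x+w],(400,400),interpolation=cv2.INTER_CUBIC),alpha=1.8)
cv2.imwrite(f"pics/{sys.argv[1]}.png",np.hstack([g(a,240,130,110,110),g(b,170,100,110,110)]))
exec(open("rel.py").read())
E
python3 snap.py atstop
```

```text
t 19.5833 stand xy mm [-44.15  48.41] z 160.19 yaw tool x 79.71 F stand [-0.47 -4.62] 0.69 tq [-1.11  0.09 -0.22]
```

View pics/atstop.png

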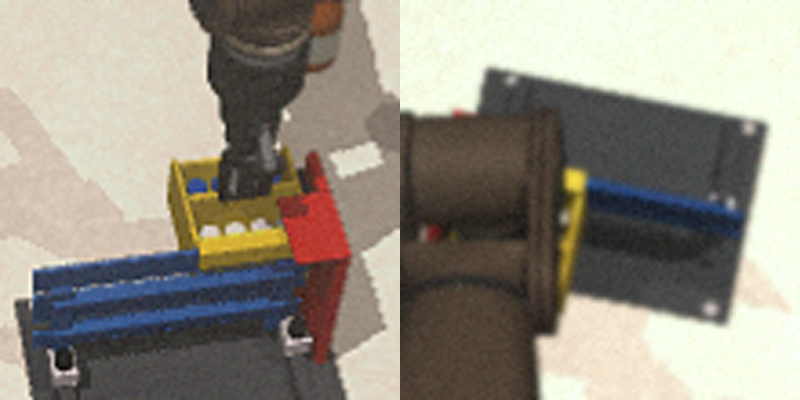

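The scene view shows the hook behind the top louver, the lip under the red keeper (≈(310,215)) and the bin's side at the stop. I'll release gently and retreat straight up.

```bash

python3 -m handwheel '[[[0.016,0,0,0,0],[0.018,0,0,0,0],[0.022,0,0,0,0],[0.028,0,0,0,0],[0.035,0,0,0,0],[0.045,0,0,0,0],[0.045,0,0,0,0],[0.045,0,0,0,0],[0.045,0,0,0,0],[0.045,0,0,0,0]]]' 20 && python3 snap.py released
```

```text
time: 20.42
eef_pos: [0.6058, 0.1259, 0.1602]
tcp_rot: [0.768, 0.641, 0.0, -0.0]
contact_force: [0.1, -0.0, -0.0]
opening: 0.526
finger_force: 0.0
t 20.5167 stand xy mm [-44.11  48.94] z 160.15 yaw tool x 79.71 F stand [-0.96  0.44] 0.49 tq [ 0.05  0.03 -0.  ]
```

View pics/released.png

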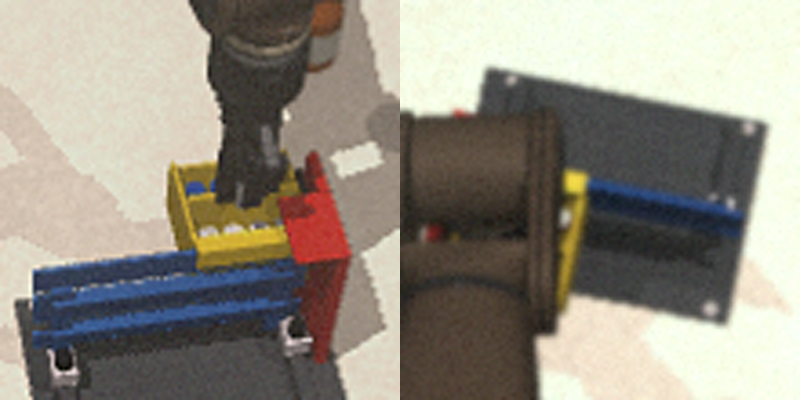

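The bin hangs with a slight sag. I'll retreat and check whether it still touches the stop.

```bash

python3 -m handwheel '[[[0.045,0,0,-0.004,0],[0.045,0,0,-0.01,0],[0.045,0,0,-0.02,0],[0.045,0,0,-0.03,0],[0.045,0,0,-0.03,0],[0.045,0,0,-0.03,0],[0.045,-0.03,0,0,0],[0.045,-0.035,0,0,0],[0.045,-0.035,0,0,0],[0.045,-0.035,0,0,0],[0.045,-0.035,0,0,0],[0.045,-0.035,0,0,0]]]' >/dev/null
python3 -m handwheel '[[[0.045,-0.035,-0.01,0,0],[0.045,-0.035,-0.01,0,0],[0.045,-0.035,0,0,0],[0.045,-0.03,0,0,0],[0.045,0,0,0,0]]]' >/dev/null
python3 snap.py away; python3 - <<'E'
from fit import *
b=viewer.read_camera("top");a=viewer.read_camera("scene");cv2.imwrite("pics/t2.png",b);cv2.imwrite("pics/s2.png",a)
px=lambda c,x,y:ray(c,(x/512,y/384)); th=np.radians(-10.35);U=np.array([[np.cos(th),np.sin(th)],[-np.sin(th),np.cos(th)]])
for n,z in(("bin_tab",.1765),("bin_lip",.15),("stop_face",.14),("keeper",.161),("beaker_centre",.0375),("reagent_centre",.055),("flask_centre",.057)):
  for c in("scene","top"):
    for d in viewer.pinpoint(c,n)[:3]:
        p=atz(ray(c,d["xy"]),z); print(n,c,round(d["confidence"],2),(np.array(d["xy"])*[512,384]).round(1),"world",p[:2].round(3),"stand mm",(U@(p[:2]-[.6404,.0698])*1e3).round(1))
E
```

```text
t 22.0333 stand xy mm [ -63.74 -292.11] z 285.08 yaw tool x 79.57 F stand [0.52 1.08] -0.39 tq [-0.02 -0.01  0.02]
bin_tab scene 0.94 [143.4 168.8] world [ 0.418 -0.321] stand mm [-149. -425.]
bin_tab scene 0.83 [307.1 177.6] world [0.612 0.126] stand mm [-37.6  50.3]
bin_tab scene 0.47 [288.  199.2] world [0.667 0.043] stand mm [ 30.6 -21.7]
bin_tab top 0.86 [348.4 257.3] world [ 0.335 -0.309] stand mm [-232.9 -427.4]
bin_tab top 0.58 [201.4 165.3] world [0.595 0.123] stand mm [-54.2  44. ]
bin_tab top 0.55 [391.8 209.8] world [ 0.474 -0.438] stand mm [ -72.2 -529.9]
bin_lip scene 0.94 [310.2 196.1] world [0.661 0.118] stand mm [11.2 50.7]
bin_lip scene 0.68 [123.3 216.3] world [ 0.548 -0.414] stand mm [  -3.6 -492.1]
bin_lip scene 0.56 [147.9 183.4] world [ 0.455 -0.32 ] stand mm [-112.5 -416.9]
bin_lip top 0.9 [342.8 236.3] world [ 0.395 -0.298] stand mm [-175.1 -405.5]
bin_lip top 0.77 [372.  209.4] world [ 0.477 -0.386] stand mm [ -79.2 -478.1]
bin_lip top 0.57 [203.5 147.8] world [0.653 0.121] stand mm [ 3.  52.7]
stop_face top 0.56 [188.3 159.8] world [0.617 0.167] stand mm [-40.2  91.3]
keeper scene 0.61 [188.6 258.4] world [ 0.749 -0.274] stand mm [ 168.3 -318.4]
keeper top 0.93 [187.1 145. ] world [0.658 0.169] stand mm [ -0.4 101.1]
beaker_centre scene 0.84 [361.5 159.2] world [0.502 0.394] stand mm [-194.4  294.3]
beaker_centre top 0.54 [122.2 197.8] world [0.508 0.391] stand mm [-188.4  292.3]
reagent_centre scene 0.82 [326.5 135.1] world [0.373 0.319] stand mm [-307.7  197. ]
reagent_centre top 0.74 [136.9 242.7] world [0.365 0.333] stand mm [-318.4  209. ]
flask_centre scene 0.59 [186.4 257. ] world [ 0.682 -0.272] stand mm [ 102.2 -329. ]
flask_centre top 0.68 [327.6 148. ] world [ 0.68  -0.269] stand mm [  99.5 -325.9]
```

View pics/away.png

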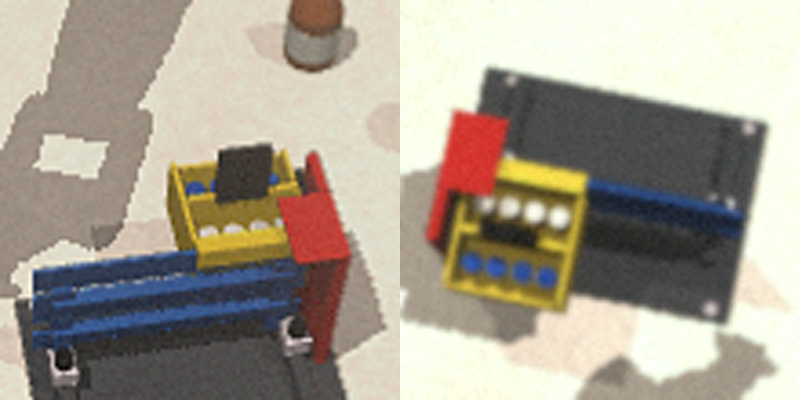

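```bash
python3 - <<'E'
from fit import *
A=[cv2.imread(f"pics/{n}.png") for n in("atstop","released","away")]
def sh(i,j,x,y,w,h):
    g=[cv2.GaussianBlur(cv2.cvtColor(A[k],cv2.COLOR_BGR2GRAY),(5,5),0) for k in(i,j)]
    W=np.eye(2,3,dtype=np.float32);c,W=cv2.findTransformECC(g[0][y:y+h,x:x+w],g[1][y:y+h,x:x+w],W,cv2.MOTION_TRANSLATION,(3,200,1e-6));return (W[:,2]/3.636).round(2),round(c,3)
for n,b in(("lip left scene",(175,215,50,60)),("bin left corner scene",(160,150,30,60)),("top lip right",(566,160,35,40)),("top side",(555,190,35,110)),("ref louver",(40,260,100,60))):
    print(n,sh(0,1,*b),sh(1,2,*b))
th=-.1806;t=(.6404,.0698,th)
for y in(0,1): print("1mm y px scene/top", [ (proj(c,place(t,np.array([[.01,.001,.15]])))-proj(c,place(t,np.array([[.01,0,.15]])))).round(3) for c in("scene","top")]);break
E
```

```text
lip left scene (array([-0.43,  0.1 ], dtype=float32), 0.969) (array([ 0. , -0.1], dtype=float32), 0.983)
bin left corner scene (array([-0.3 ,  1.05], dtype=float32), 0.987) (array([-0.02,  0.07], dtype=float32), 0.984)
top lip right (array([0.2, 0.5], dtype=float32), 0.996) (array([-0.06, -0.03], dtype=float32), 0.993)
top side (array([0.16, 0.25], dtype=float32), 0.964) (array([-0.26,  0.09], dtype=float32), 0.685)
ref louver (array([0.01, 0.  ], dtype=float32), 0.996) (array([ 0.02, -0.01], dtype=float32), 0.995)
1mm y px scene/top [array([[ 0.335, -0.044]]), array([[-0.326, -0.065]])]
```

On release the bin sprang back about 1 mm. That is within the 1.2–1.9 mm of rubber compression I felt, so it still rests on the stop. It hasn't moved since, the bottle and glassware are in place, and the arm is clear.

```bash
python3 -c "
from plant import sign_off; print(sign_off())"
```

```text
the job is handed in; nothing more can be done
None
```

The yellow bin hangs on the top louver, under the red keeper and against the rubber stop; it is released with the arm clear, and the job was handed in at about 22 s, with no verdict returned.

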